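Load the vial rack into the autosampler lane

TASK

Load the white vial rack into the autosampler without picking it up: with the fingertips, push it along the bench, end first, through the narrow gap between the two guide rails until its far end rests against the stop inside. Then flip the small steel latch at the left of the mouth down with a fingertip until it lies flat across the lane behind the rack, and leave the glassware, bottles and other things standing where they are.

Things in the scene. Friction and masses are not known exactly. Their poses are not given: they have to be found in the camera images.
- autosampler: Fixed white bench instrument, 220 mm long, 175 wide, 200 tall, with an open loading lane towards the robot: two aluminium guide rails 24 mm high on the bench, then a portal into the housing. Origin on the bench at the middle of the lane's mouth; x runs into the lane (away from the robot, obliquely left), y to the lane's left, z up. Hood front at x = 106 mm, its underside 78 mm up.
- lane_gap (a point): On the lane's middle line, 38 mm in from the mouth, 12 mm up: here the narrow straight gap begins, 67 mm between the rails, which goes on unchanged to the end stop at the autosampler's x = 174 mm. In front of it the rails flare outward to a gap of 89 mm at their front ends (x = 4 mm).
- lane_home (a point): Point on the bench under the rack's centre when the rack is home: autosampler x = 89 mm, y = 0. The rack's near end is then at x = 4 mm, level with the rails' front ends.
- rack: White open vial rack, loose on the bench in front of the lane, to its left and turned up to 17 degrees from it. 64 mm wide (x), 170 long (y), 34 high, 0.2 to 0.4 kg; origin under its centre, z up. Solid end walls, 6 mm thick; between them a floor plate (to 6 mm up) and a hole plate (24 to 28 mm up) form its sides. Five vials, fixed in it, stand to 59 mm. Either end may go first.
- latch (a joint): Hinge of the flip-down latch, rad: 0 upright, negative leaning outward to the left (stop at -0.6), 1.57 flat across the lane to the right (its stop). Friction holds it wherever it is left; 1 to 2 N at the tab moves it. It lies flat only if the rack is home behind it; otherwise it comes down on the rack.
- latch_tab (a point): Middle of the black thumb tab at the latch's free end, 39 mm from the hinge axis; upright it is 26 mm long along the lane (autosampler x = -26 to 0 mm), 14 high, 6 thick. The steel arm is 8 mm wide (x = -8 to 0 mm), 6 thick, and ends 46 mm from the hinge axis. Lying flat, the latch's top is 25 mm above the bench.
- latch_hinge_point (a point): Point on the latch's hinge axis, which is parallel to the lane, 22 mm above the bench at the left of the mouth: autosampler x = -4 mm, y = 53 mm. Fixed. Its steel bracket, 27 mm high, stands at x = -17 to 18 mm, y = 44 to 66 mm.
- homogeniser: Tall fixed stirrer stand to the right of the autosampler, not used here: blue base plate 30 mm high, from world x = 0.37 to 0.65 m and y = -0.13 to 0.09 m, a foam block with a beaker on it, and above it a motor head on a rod, 0.3 to 0.55 m up. Keep the arm clear of it; nearer to the robot than x = 0.37 m the bench is free. Origin on the bench.
- beaker: Empty clear beaker, 54 mm in diameter, 68 mm tall, a bystander near the autosampler; origin under its centre.
- dropper_bottle: Small brown dropper bottle, 36 mm in diameter, 103 mm tall, a bystander near the autosampler; origin under its centre.
- spare_vial: Single capped vial, 20 mm in diameter, 53 mm tall, standing alone near the autosampler, a bystander; origin under its centre.
- dish: Covered petri dish, 90 mm in diameter, 15 mm tall, a bystander; origin under its centre.

How it is judged:
By the outcome, as a careful person would: the job done as asked, in the order asked, and still so for the second after the job is handed in, with the robot touching nothing.
It also fails if it takes over 72 s, if anything falls off the work surface, if the arm or the gripper's body presses on something with over 40 N, if the wrist force passes 120 N, or if a joint passes its speed limit or range.

ROBOT

A 6-joint arm with a two-finger parallel gripper is mounted at the origin on a cart in front of the work surface, level with it; the furniture and walls round the work are solid. World frame = base frame: x ahead of the robot, y to its left, z up, the work surface at z = 0. Lengths are in mm, angles in degrees, forces in N, time in s.
With the tool pointing down it reaches from about 300 to 850 mm from the base axis. Payload 4.2 kg.
Tool frame: the origin (TCP) lies on the centre line of the jaws, within the pads' length; the fingertips stand 11 mm ahead of it and the grasp point (between the pads) lies 8 mm behind it; z points along the fingers, y is the line along which they close (so a half turn about z gives the same grasp; the last joint's range is limited). The gripper opens to 91 mm and grips with 3 to 60 N. Pads are 32 mm wide; open, the fingers measure 118 mm over their backs; the gripper's body (76 mm by 178 mm) begins 60 mm behind the grasp point.
Start: joints at [-70.359, 18.312, 89.639, -0, 72.044, -1.146], TCP at [204.067, -537.586, 224.976] pointing down, gripper open.
Joint ranges: [-177.97, 177.97], [-48.28, 115.42], [12.27, 149.76], [-77.06, 257.06], [2.81, 150.46], [-146.56, 146.56]. Speed limits (degrees/s): [147.25, 147.25, 180, 180, 180, 180].

INTERFACE

Orientations are given as [roll, pitch, yaw] about the fixed x, y, z axes, in that order (R = Rz(yaw) Ry(pitch) Rx(roll)).
In Python, from workcell import env, grab_frame, camera_model, models gives the robot as it stands.
- The arm moves only by the shell command python3 -m crank 'ROWS' [FORCE]. ROWS is text: rows parted by semicolons, each of 7 numbers parted by spaces: the closure, from -1 (fully open) to 1 (shut), so that 0 is half open, then the shift along the tool's x, y, z in mm, then the turn, a rotation vector about the tool's x, y, z in degrees. A call has 1 to 10 rows; each row shifts and turns the commanded pose from where the row before left it, along the tool's axes as they then stand; what a row does not reach is not made up. A row lasts 1/8 s, in which the tool goes at most 62.5 mm and 10.7 degrees, less where a joint would pass 70% of its speed; a pose out of reach is approached as far as the arm can. A call is refused whole if a number of a shift passes 62.5 or a number of a turn 10.7, either way. A call with a gripper value outside its range is refused whole. The fingers move at their own pace and stop on an object; FORCE is the grip in N (left out, the last holds). Time passes only in rows, so rows that do not move let the fingers close. It gives the time, the measured TCP pose, the force, the opening and the grip force at its end, in the units of the state.
- env.state(): the state, without advancing time (a new reading comes with each control period).
- grab_frame(name): name is "scene" or "side" or "wrist"; returns the picture (420x560x3 uint8, blue, green, red); there is no depth.
- camera_model(name): a dict with "K" (3x3 intrinsics, pixels), "R" (3x3) and "t" (3): a world point X has camera coordinates R X + t; the wrist camera has in their place "mount" (4x4, takes a point from camera to tool coordinates, whose origin is the TCP and whose axes are the flange's). Camera axes: x right, y down, z forward; pixel columns grow to the right and rows downward; lengths in mm; the calibration is good to about 2 mm. The wrist camera is an equidistant fisheye: a pixel r from the principal point sees the ray r / f radians off the axis. A picture is of the moment at which its call begins: read the wrist's pose just before it. camera_model takes no time and is no camera call.
- env.job_done(): hands the job in; it is judged then, once.
Trained networks look in the newest picture that a camera, given by its name, has taken for a name from the list of things; names that differ only in an ending like _2 or _b are one class to them, and where a whole thing is asked for, a point or a joint stands for the part that bears it (a point fixed in the world has none). Each returns a list of dicts, best first, with "p" (0 to 1); they miss things now and then, are a little off and sometimes report something else, mostly with a low value. They report only what shows in the picture. A call takes as long as a camera call.
- models.search_frame(name, camera): "point" ([x, y, z] in mm, in world coordinates, good to about 4 mm: the middle of the surface that is visible of it).
The state is a dict: "time_s": time; "qpos": joint angles; "qvel": joint speeds; "effort": joint torques, N m; "ee_pos": TCP position; "ee_rot": TCP orientation; "force": force on the tool from outside, world axes, zero at the start; "torque": the same for the moment, N m; "gripper_width": finger opening in mm; "gripper_force": force on a finger pad.
Only numpy, scipy, OpenCV 4.12 (cv2) and the standard library are available. Lean on these libraries where they do the work, as an engineer would, in place of code of your own. Each camera call takes 0.05 s, during which the arm holds its last target. There are 200 camera calls.

## Working session

There is one attempt and no reset: what is moved stays moved. The work goes in short steps, Python scripts to look and compute and a shell command to move; the robot and the scene stay as the last step left them, time stands still between calls to the robot, and variables do not carry over. Pictures are saved under pics/ and viewed, at most 10 in all, crops included, and the job is handed in when it is done.

```bash
mkdir -p pics; ls
python3 - <<'E'
from workcell import env, grab_frame, camera_model, models
import cv2,numpy as np
ims=[]
for c in ["scene","side"]:
    im=grab_frame(c); cv2.imwrite(f"pics/{c}0.png",im)
    for n in ["autosampler","rack","latch","latch_tab","homogeniser","beaker","dropper_bottle","spare_vial","dish"]:
        r=models.search_frame(n,c)
        print(c,n,[(np.round(d["point"]).tolist(),round(d["p"],2)) for d in r[:2]])
    m=camera_model(c); print(-np.array(m["R"]).T@np.array(m["t"]))
print(env.state())
E
```

```text
pics
scene autosampler [([632.0, 435.0, 117.0], 0.65)]
scene rack [([633.0, 437.0, 118.0], 0.73), ([371.0, 318.0, 25.0], 0.61)]
scene latch [([634.0, 431.0, 115.0], 0.64), ([492.0, 379.0, 55.0], 0.56)]
scene latch_tab []
scene homogeniser []
scene beaker [([532.0, 518.0, 43.0], 0.56), ([633.0, 433.0, 114.0], 0.33)]
scene dropper_bottle [([633.0, 284.0, 46.0], 0.58)]
scene spare_vial [([554.0, 237.0, 31.0], 0.49)]
scene dish [([402.0, 521.0, 14.0], 0.63)]
[-105.39600678  937.68826891  814.13142275]
side autosampler [([599.0, 374.0, 37.0], 0.78)]
side rack [([370.0, 284.0, 31.0], 0.65)]
side latch [([495.0, 376.0, 52.0], 0.48)]
side latch_tab [([496.0, 380.0, 52.0], 0.6)]
side homogeniser []
side beaker [([534.0, 495.0, 44.0], 0.74)]
side dropper_bottle [([645.0, 260.0, 35.0], 0.61)]
side spare_vial [([562.0, 232.0, 29.0], 0.55)]
side dish [([408.0, 502.0, 11.0], 0.86)]
[ 281.61903912 -556.00566996  516.1855052 ]
{'time_s': 1.0, 'qpos': array([-7.03582428e+01,  1.83112645e+01,  8.96393407e+01, -2.29352796e-03,
        7.20454535e+01, -1.14498264e+00]), 'qvel': array([-0.0097467 , -0.03704361, -0.06623071,  0.05288532,  0.20127269,
       -0.03401592]), 'effort': array([-1.44452251e-04, -4.12366462e+01, -2.32230324e+01,  7.30561302e-02,
        3.76782857e-02,  1.21381663e-05]), 'ee_pos': array([ 204.06109529, -537.57585074,  224.97998896]), 'ee_rot': array([1.79996103e+02, 2.26020472e-03, 2.07874467e+01]), 'force': array([ 0.01575573,  0.61837107, -0.86876273]), 'torque': array([ 0.0700145 ,  0.0104652 , -0.01821744]), 'gripper_force': 0.0, 'gripper_width': 91.46310734849033}
```

View pics/scene0.png

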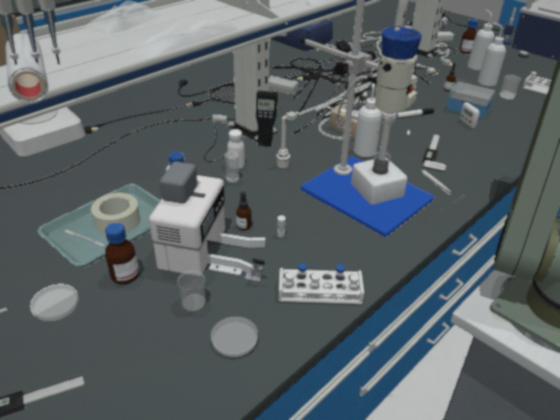

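View pics/side0.png

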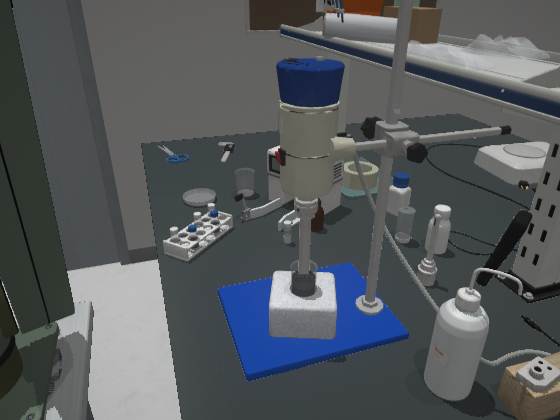

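The scene camera shows the rack at about (320,286), the latch at (256,268), the rails at about (240,240) and (232,265), and the dish at (235,337). The side camera agrees: rack at (200,234), latch at (242,205). I'll bring the wrist camera over for a better look.

```bash
cat > h.py <<'E'
from workcell import env, grab_frame, camera_model, models
import cv2,numpy as np
from scipy.spatial.transform import Rotation as Ro
def pose():
    s=env.state(); return np.array(s["ee_pos"]),Ro.from_euler("xyz",s["ee_rot"],degrees=True),s
def go(x,y,z,yaw,frm=None):
    """tool-frame shift and turn to a tool-down pose"""
    p,R,s=pose()
    if frm is not None: p=np.array(frm[:3]);R=Ro.from_euler("xyz",[180,0,frm[3]],degrees=True)
    T=Ro.from_euler("xyz",[180,0,yaw],degrees=True)
    print("shift",np.round(R.inv().apply(np.array([x,y,z])-p),1),"turn",np.round((R.inv()*T).as_rotvec(degrees=True),1))
def wrist_ray(u,v,p,R,m):
    K=np.array(m["K"]);a=(u-K[0,2])/K[0,0];b=(v-K[1,2])/K[1,1];r=np.hypot(a,b)
    d=np.array([np.sin(r)*a/max(r,1e-9),np.sin(r)*b/max(r,1e-9),np.cos(r)])
    M=np.array(m["mount"]);return p+R.apply(M[:3,3]),R.apply(M[:3,:3]@d)
def wpt(u,v,z,p,R,m):
    o,d=wrist_ray(u,v,p,R,m);return o+d*(z-o[2])/d[2]
def wpix(X,p,R,m):
    M=np.array(m["mount"]);c=M[:3,:3].T@(R.inv().apply(np.array(X)-p)-M[:3,3]);K=np.array(m["K"])
    h=np.hypot(c[0],c[1]);r=np.arctan2(h,c[2]);return K[0,2]+K[0,0]*r*c[0]/h,K[1,2]+K[1,1]*r*c[1]/h
E
python3 - <<'E'
from h import *
m=camera_model("wrist");print(m)
f=(204,-537.6,225,20.79)
for t in [(320,-200,300,20.79),(320,0,300,20.79),(340,250,300,20.79),(420,330,300,20.79)]:
    go(*t,frm=f); f=t
E
```

```text
{'K': array([[325.1922621 ,   0.        , 275.67532147],
       [  0.        , 325.1922621 , 215.22826916],
       [  0.        ,   0.        ,   1.        ]]), 'mount': array([[ 5.39979691e-05, -9.63394245e-01, -2.68088652e-01,
         7.61739486e+01],
       [ 9.99999842e-01, -9.79670370e-05,  5.53469305e-04,
         5.44059862e-01],
       [-5.59472994e-04, -2.68088640e-01,  9.63394088e-01,
        -1.59997955e+02],
       [ 0.00000000e+00,  0.00000000e+00,  0.00000000e+00,
         1.00000000e+00]])}
shift [ 228.3 -274.4  -75. ] turn [0. 0. 0.]
shift [  71. -187.   -0.] turn [0. 0. 0.]
shift [ 107.4 -226.6   -0. ] turn [0. 0. 0.]
shift [103.2 -46.4  -0. ] turn [0. 0. 0.]
```

```bash
python3 -m crank '-1 45.7 -54.9 -15 0 0 0;-1 45.7 -54.9 -15 0 0 0;-1 45.7 -54.9 -15 0 0 0;-1 45.7 -54.9 -15 0 0 0;-1 45.7 -54.9 -15 0 0 0;-1 17.8 -46.8 0 0 0 0;-1 17.8 -46.8 0 0 0 0;-1 17.8 -46.8 0 0 0 0;-1 17.8 -46.8 0 0 0 0'
python3 -m crank '0 26.9 -56.6 0 0 0 0;0.6 26.9 -56.6 0 0 0 0;0.6 26.9 -56.6 0 0 0 0;0.6 26.9 -56.6 0 0 0 0;0.6 34 -15 0 0 0 0;0.6 34 -15 0 0 0 0;0.6 34 -15 0 0 0 0;0.6 0 0 0 0 0 0;0.6 0 0 0 0 0 0'
python3 - <<'E'
from h import *
p,R,s=pose();im=grab_frame("wrist");np.savez("w1.npz",p=p,R=R.as_matrix());cv2.imwrite("pics/w1.png",im)
print(p,s["ee_rot"],s["gripper_width"])
for n in ["autosampler","rack","latch","latch_tab","beaker","dropper_bottle","spare_vial","dish"]:
    print(n,[(np.round(d["point"]).tolist(),round(d["p"],2)) for d in models.search_frame(n,"wrist")[:2]])
cv2.imwrite("pics/w1b.png",cv2.resize(im,(784,588),interpolation=cv2.INTER_CUBIC))
E
```

```text
time_s: 2.12
ee_pos: [303.4, -46.6, 289.5]
ee_rot: [180.0, -0.1, 20.7]
force: [0.8, -0.5, 0.5]
gripper_width: 91.3
gripper_force: 0.0
time_s: 3.25
ee_pos: [402.7, 278.9, 288.9]
ee_rot: [180.0, 0.1, 20.8]
force: [-0.2, -0.6, 0.0]
gripper_width: 18.4
gripper_force: 0.0
[402.70657871 278.85842281 288.89379878] [1.79972927e+02 7.38958946e-02 2.07870113e+01] 18.376279613539488
autosampler [([587.0, 377.0, 22.0], 0.95), ([554.0, 234.0, 53.0], 0.18)]
rack [([377.0, 312.0, 26.0], 0.62)]
latch [([493.0, 379.0, 59.0], 0.56)]
latch_tab [([489.0, 379.0, 57.0], 0.51)]
beaker [([534.0, 528.0, 40.0], 0.9)]
dropper_bottle [([638.0, 276.0, 55.0], 0.66)]
spare_vial [([554.0, 236.0, 50.0], 0.52)]
dish [([408.0, 511.0, 16.0], 0.9)]
```

View pics/w1b.png

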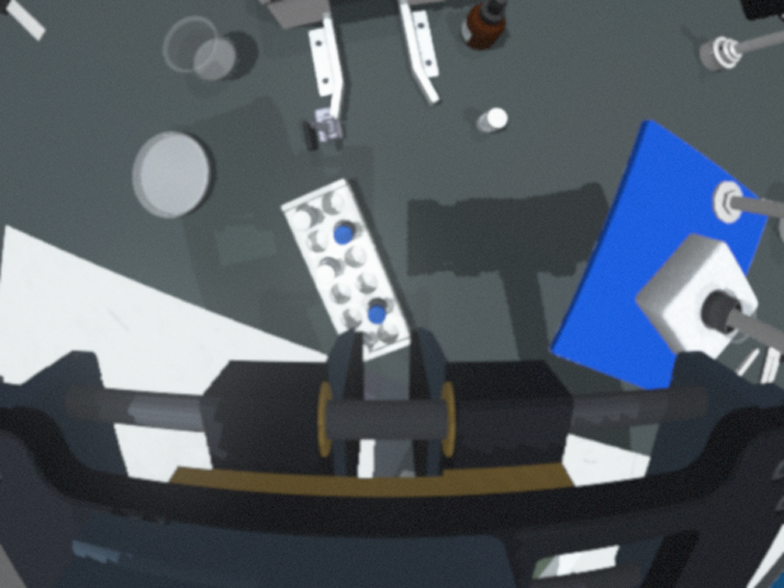

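The wrist view (784 wide) shows the rack's corners at about (282,208), (345,180), (411,342) and (366,360). The rails' inner kinks are at (343,82) and (409,75), and the latch is at (322,128). Next I'll convert these to positions.

Run:
```python
from h import *
d=np.load("w1.npz");p=d["p"];R=Ro.from_matrix(d["R"]);m=camera_model("wrist")
P={}
for n,u,v,z in [("farL",282,208,34),("farR",345,180,34),("nearR",411,342,34),("nearL",366,360,34),("Lkink",343,82,24),("Rkink",409,75,24),("Ltop",331,12,24),("Rtop",402,5,24),("Lend",332,115,24),("Rend",435,102,24)]:
    P[n]=wpt(u/1.4,v/1.4,z,p,R,m)[:2];print(n,P[n].round(1))
a=lambda v:np.degrees(np.arctan2(v[1],v[0]))
print("lane",a(P["Ltop"]-P["Lkink"]),a(P["Rtop"]-P["Rkink"]),a(P["Lkink"]-P["Rkink"])-90, a(P["Lend"]-P["Rend"])-90,np.linalg.norm(P["Lkink"]-P["Rkink"]),np.linalg.norm(P["Lend"]-P["Rend"]))
print("rack",a(P["farL"]-P["nearL"]),a(P["farR"]-P["nearR"]),a(P["farL"]-P["farR"])-90,np.mean([P[k] for k in("farL","farR","nearL","nearR")],0))
print([np.linalg.norm(P[i]-P[j]) for i,j in(("farL","farR"),("farL","nearL"),("farR","nearR"),("nearL","nearR"))])
for cam in ("scene","side"):
    c=camera_model(cam)
# zoom
im=cv2.imread("pics/w1.png"); cv2.imwrite("pics/w1z.png",cv2.resize(im[0:160,180:330],(750,800)[:2] if 0 else (562,600),interpolation=cv2.INTER_CUBIC))
```

```text
farL [415.5 385.3]
farR [459.2 338.9]
nearR [336.2 226.5]
nearL [302.7 261. ]
Lkink [545.2 374.3]
Rkink [572.8 319.8]
Ltop [608.2 411. ]
Rtop [637.7 351. ]
Lend [512.1 372.5]
Rend [557.3 288.3]
lane 30.233912355776148 25.708811446671028 26.84261636816821 28.20915313188179 61.033165123267416 95.52756408317804
rack 47.77305335003199 42.40457316018658 43.246672961610244 [378.40117865 302.92313978]
[np.float64(63.720610547768004), np.float64(167.82563881777395), np.float64(166.5833516842172), np.float64(48.033526923910856)]
```

View pics/w1z.png

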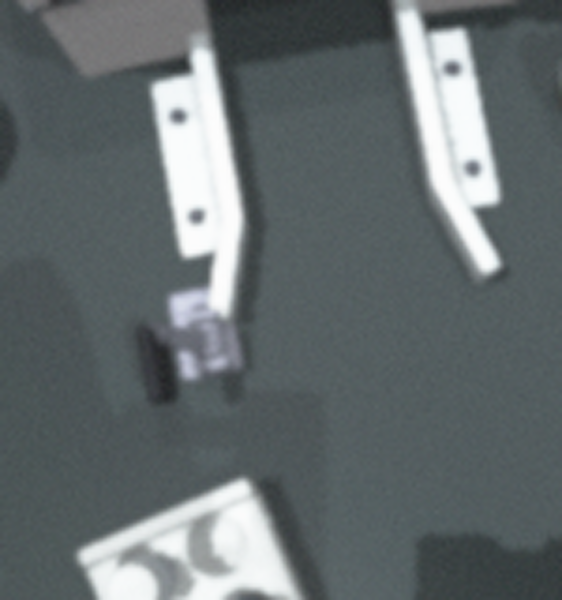

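```bash
cat >> h.py <<'E'
def fit(model,world):
    """2D rigid fit: returns origin, yaw deg, residuals"""
    A=np.array(model,float);B=np.array(world,float);a=A-A.mean(0);b=B-B.mean(0)
    t=np.arctan2((a[:,0]*b[:,1]-a[:,1]*b[:,0]).sum(),(a*b).sum());c,s=np.cos(t),np.sin(t);M=np.array([[c,-s],[s,c]])
    o=B.mean(0)-M@A.mean(0);return o,np.degrees(t),B-(A@M.T+o)
E
python3 - <<'E'
from h import *
d=np.load("w1.npz");p=d["p"];R=Ro.from_matrix(d["R"]);m=camera_model("wrist")
W=lambda l,z:[wpt(u,v,z,p,R,m)[:2] for u,v in l]
o,y,r=fit([(38,33.5),(38,-33.5),(4,44.5),(4,-44.5)],W([(244.9,58.7),(294.8,49.4),(241.9,84.9),(307.6,74.2)],24));print(o,y,r.round(1))
f=W([(236.8,13.3),(286.2,2.7)],24)
c,s=np.cos(np.radians(y)),np.sin(np.radians(y));L=lambda w:np.array([[c,s],[-s,c]])@(np.array(w)[:2]-o)
print("rail far in lane",[L(x).round(1) for x in f])
ro,ry,rr=fit([(85,32),(85,-32),(-85,-32)],W([(200.8,146.8),(245.4,127.6),(411/1.4,342/1.4)],34));print("rack",ro,ry,rr.round(1),"in lane",L(ro),ry-y)
for n,w in dict(beaker=(534,528),bottle=(638,276),vial=(554,236),dish=(408,511)).items():print(n,L(w).round())
for th in(0,-.3,-.6,-.9):
    q=[53-39*np.sin(th),22+39*np.cos(th)]  # y,z of the tab
    X=[*(o+np.array([[c,-s],[s,c]])@np.array([-13,53+39*np.sin(-th)])),22+39*np.cos(th)]
    u,v=wpix(X,p,R,m);print(th,(u-180)*3.747,v*3.75,L(X))
E
```

```text
[529.29438437 326.64089213] 30.926809400445684 [[ 0.3 -0.6]
 [ 0.3  1.2]
 [ 0.9 -1.5]
 [-1.5  0.9]]
rail far in lane [array([103.9,  32.4]), array([107. , -33.8])]
rack [376.41832294 306.65363238] 42.564926424785384 [[ 0.1 -0.9]
 [-0.8 -0.1]
 [ 0.7  0.9]] in lane [-141.41314008   61.42397352] 11.6381170243397
beaker [108. 170.]
bottle [ 67. -99.]
vial [-25. -90.]
dish [ -9. 220.]
0 197.8204515456883 361.69542634925165 [-13.  53.]
-0.3 163.15671188771975 369.6607669866425 [-13.          64.52528806]
-0.6 134.08455411443225 377.82233256489866 [-13.          75.02105646]
-0.9 113.47862288142522 385.1770846901732 [-13.          83.54974948]
```

```bash
cat >> h.py <<'E'
O=np.array([529.3,326.6]);YAW=30.9
_c,_s=np.cos(np.radians(YAW)),np.sin(np.radians(YAW));ML=np.array([[_c,-_s],[_s,_c]])
l2w=lambda x,y:O+ML@np.array([x,y]); w2l=lambda w:ML.T@(np.array(w)[:2]-O)
E
python3 - <<'E'
from h import *
t=l2w(-141,142);print(t);p,R,s=pose();print(s["qpos"]);go(*t,200,20.8);go(*t,200,120.9)
go(*t,17,120.9,frm=(*t,200,120.9))
E
```

```text
[335.3899905  376.03590007]
[ 3.33564044e+01  8.50517640e+00  9.35276293e+01 -6.03393471e-03
  7.79491515e+01  1.02581357e+02]
shift [ -29.  -114.7   89.3] turn [ 0. -0. -0.]
shift [ -29.  -114.7   89.3] turn [   0.    -0.  -100.1]
shift [ -0.  -0. 183.] turn [0. 0. 0.]
```

```bash
python3 -m crank '-1 -14.5 -57.4 44 0 0 0;-1 -14.5 -57.4 44 0 0 0;-1 0 0 0 0 0 -10;-1 0 0 0 0 0 -10;-1 0 0 0 0 0 -10;-1 0 0 0 0 0 -10;-1 0 0 0 0 0 -10;-1 0 0 0 0 0 -10;-1 0 0 0 0 0 -10;-1 0 0 0 0 0 -10'
python3 -m crank '-1 0 0 0 0 0 -10;-1 0 0 0 0 0 -10;-1 0 0 0 0 0 0;-1 0 0 0 0 0 0'
python3 -c "
from h import *
go(*l2w(-141,142),16,120.9);print(w2l(pose()[0]))"
```

```text
time_s: 4.95
ee_pos: [345.8, 361.5, 214.6]
ee_rot: [180.0, 0.0, 101.1]
force: [0.1, 0.2, -0.8]
gripper_width: 90.9
gripper_force: 0.0
time_s: 5.45
ee_pos: [345.8, 361.5, 214.6]
ee_rot: [180.0, 0.0, 120.6]
force: [0.8, -0.3, 0.2]
gripper_width: 91.3
gripper_force: 0.0
shift [ 17.8  -1.6 198.6] turn [ 0.   0.  -0.3]
[-139.50137875  124.21416171]
```

```bash
python3 -m crank '-1 18 0 40 0 0 0;-1 0 0 40 0 0 0;-1 0 0 40 0 0 0;-1 0 0 40 0 0 0;-1 0 0 20 0 0 0;-1 0 0 0 0 0 0'
python3 -c "
from h import *
go(*l2w(-141,142),16,120.9);print(w2l(pose()[0]))"
```

```text
time_s: 6.2
ee_pos: [335.9, 376.2, 33.3]
ee_rot: [-179.8, 0.1, 120.7]
force: [0.0, -0.5, 0.4]
gripper_width: 91.4
gripper_force: 0.0
shift [ 0.1 -0.5 17.3] turn [-0.2  0.1 -0.2]
[-140.48574402  141.91156547]
```

```bash
python3 -m crank '-1 0 0 17 0 0 -0.3;-1 -8 0 0 0 0 0;-1 -8 0 0 0 0 0;-1 -6 0 0 0 0 0;-1 -6 0 0 0 0 0;-1 -6 0 0 0 0 0;-1 -6 0 0 0 0 0;-1 -6 0 0 0 0 0;-1 -6 0 0 0 0 0;-1 -6 0 0 0 0 0'
python3 -c "
from h import *
p,R,s=pose();print(w2l(p));im=grab_frame('wrist');np.savez('w2.npz',p=p,R=R.as_matrix());cv2.imwrite('pics/w2.png',cv2.resize(im,(784,588),interpolation=cv2.INTER_CUBIC))"
```

```text
time_s: 7.45
ee_pos: [366.6, 327.0, 17.5]
ee_rot: [-180.0, -0.0, 121.1]
force: [-1.6, 1.3, 1.1]
gripper_width: 91.2
gripper_force: 0.8
[-139.42452671   83.91740065]
```

View pics/w2.png

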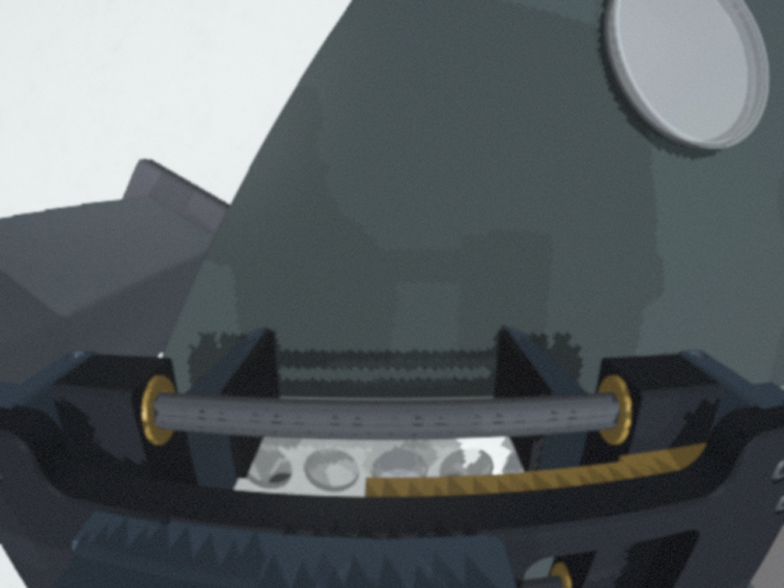

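The wrist view shows the rack's side lying behind both fingers at (260–520, 440), nearly parallel to them, and the dish well clear. I'll continue the side push, then back off and look from above.

```bash
python3 -m crank '-1 -6 0 0 0 0 0;-1 -6 0 0 0 0 0;-1 -6 0 0 0 0 0;-1 -6 0 0 0 0 0;-1 -6 0 0 0 0 0;-1 -4 0 0 0 0 0;-1 0 0 0 0 0 0'
python3 -m crank '-1 20 0 0 0 0 0;-1 10 0 -50 0 0 0;-1 0 0 -60 0 0 0;-1 0 0 -60 0 0 10;-1 0 0 -60 0 0 10;-1 0 0 0 0 0 10;-1 0 0 0 0 0 10;0.5 0 0 0 0 0 10;0.5 0 0 0 0 0 10;0.5 0 0 0 0 0 10'
python3 -c "
from h import *
go(*l2w(-225,0),270,30.9);print(w2l(pose()[0]))"
```

```text
time_s: 8.38
ee_pos: [384.3, 297.8, 17.6]
ee_rot: [-180.0, 0.0, 121.1]
force: [-0.2, 0.2, -0.3]
gripper_width: 91.1
gripper_force: 0.0
time_s: 9.62
ee_pos: [368.4, 323.8, 247.5]
ee_rot: [180.0, 0.0, 50.8]
force: [-0.3, -0.2, 0.1]
gripper_width: 64.1
gripper_force: 0.0
shift [-107.7   46.4  -22.4] turn [ 0.   0.  19.9]
[-139.46966503   80.20747603]
```

```bash
python3 -m crank '0.5 -53.8 23.2 -10 0 0 0;0.5 -53.8 23.2 -10 0 0 0;0.5 0 0 0 0 0 10;0.5 0 0 0 0 0 9.9;0.5 0 0 0 0 0 0'
python3 - <<'E'
from h import *
p,R,s=pose();im=grab_frame('wrist');np.savez('w3.npz',p=p,R=R.as_matrix());cv2.imwrite('pics/w3.png',im)
cv2.imwrite('pics/w3b.png',cv2.resize(im,(784,588),interpolation=cv2.INTER_CUBIC));print(w2l(p),s["ee_rot"],s["gripper_width"])
E
```

```text
time_s: 10.25
ee_pos: [337.0, 210.8, 267.7]
ee_rot: [180.0, -0.0, 31.3]
force: [0.4, -0.4, -0.6]
gripper_width: 22.8
gripper_force: 0.0
[-224.49583824   -0.59105507] [ 1.79981967e+02 -8.04084950e-03  3.12977758e+01] 22.801545451234276
```

View pics/w3b.png

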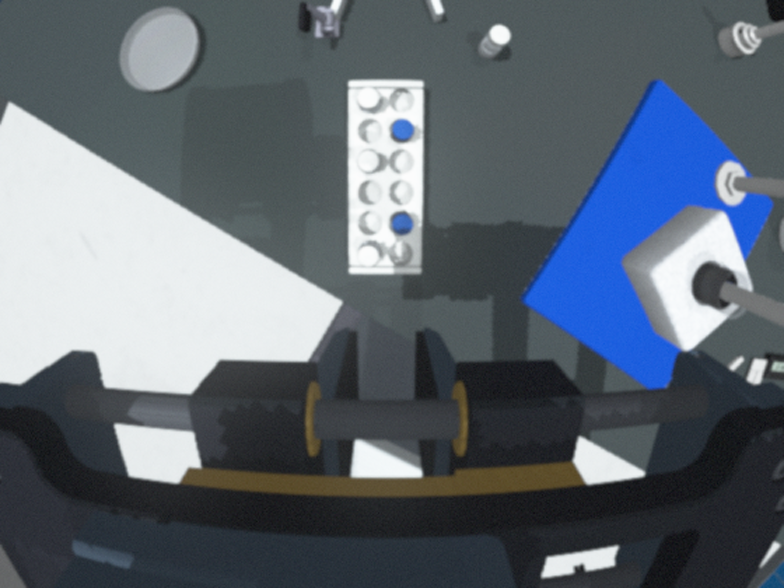

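The rack is now straight: its corners are at (348,82), (424,82), (421,272) and (348,272), with the rail ends at about (338,18) and (437,20) above it. I'll compute the residual offset.

Run:
```python
from h import *
d=np.load("w3.npz");p=d["p"];R=Ro.from_matrix(d["R"]);m=camera_model("wrist")
W=lambda l,z:[wpt(u/1.4,v/1.4,z,p,R,m)[:2] for u,v in l]
q=W([(348,81),(424,81),(421,272),(348,272)],34);print([w2l(x).round(1) for x in q])
ro,ry,rr=fit([(85,32),(85,-32),(-85,-32),(-85,32)],q);print(w2l(ro),ry-YAW,rr.round(1))
im=cv2.imread("pics/w3.png");cv2.imwrite('pics/w3z.png',cv2.resize(im[0:70,205:325],(780,455),interpolation=cv2.INTER_CUBIC))
```

```text
[array([-63.3,  32. ]), array([-62.8, -32.8]), array([-230.8,  -32.6]), array([-231.3,   32. ])]
[-147.05046963   -0.33780233] 0.0040666804863747075 [[-1.2 -0.4]
 [-0.4 -0.8]
 [ 1.1  0.4]
 [ 0.5  0.7]]
```

View pics/w3z.png

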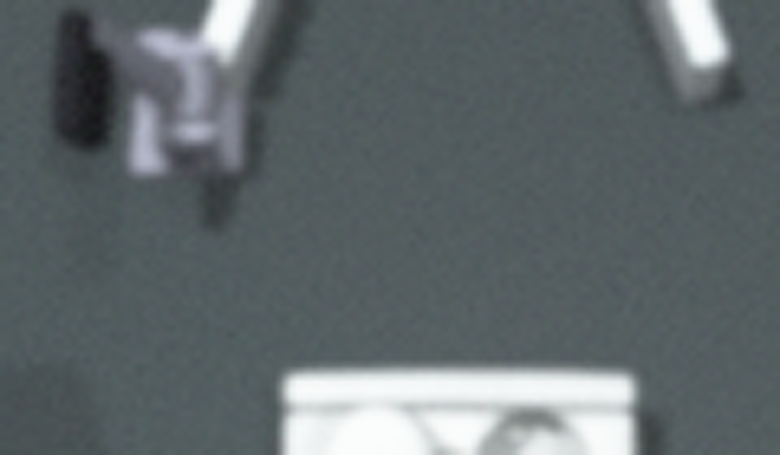

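Run:
```python
from h import *
d=np.load("w3.npz");p=d["p"];R=Ro.from_matrix(d["R"]);m=camera_model("wrist")
for u,v in[(686,66),(234,68)]: print(w2l(wpt(205+u/6.5,v/6.5,24,p,R,m)))
go(*l2w(-262,0),150,30.9); go(*l2w(-262,0),17,30.9)
```

```text
[  4.49494834 -43.29884891]
[ 3.4169789  43.23913809]
shift [-37.6  -0.8 117.6] turn [0.  0.  0.5]
shift [-37.6  -0.8 250.6] turn [0.  0.  0.5]
```

```bash
python3 -m crank '0.5 -37.5 -0.8 40 0 0 0.4;0.5 0 0 50 0 0 0;0.5 0 0 50 0 0 0;0.5 0 0 50 0 0 0;0.5 0 0 30 0 0 0;0.5 0 0 0 0 0 0'
python3 -c "
from h import *
go(*l2w(-248,0),17,30.9);print(w2l(pose()[0]))"
```

```text
time_s: 11.05
ee_pos: [303.1, 191.6, 46.1]
ee_rot: [180.0, 0.3, 30.9]
force: [0.7, 0.8, 1.9]
gripper_width: 22.7
gripper_force: 0.0
shift [15.6  0.3 29. ] turn [0.  0.3 0. ]
[-263.40328205    0.26857143]
```

```bash
python3 -m crank '0.5 0 0.3 29 0 0 0;0.5 7 0 0 0 0 0;0.5 6 0 0 0 0 0;0.5 6 0 0 0 0 0;0.5 8 0 0 0 0 0;0.5 8 0 0 0 0 0;0.5 8 0 0 0 0 0;0.5 8 0 0 0 0 0;0.5 8 0 0 0 0 0;0.5 8 0 0 0 0 0'
python3 -m crank '0.5 8 0 0 0 0 0;0.5 8 0 0 0 0 0;0.5 8 0 0 0 0 0;0.5 6 0 0 0 0 0;0.5 0 0 0 0 0 0'
python3 - <<'E'
from h import *
p,R,s=pose();im=grab_frame('wrist');np.savez('w4.npz',p=p,R=R.as_matrix());cv2.imwrite('pics/w4.png',im)
cv2.imwrite('pics/w4b.png',cv2.resize(im,(784,588),interpolation=cv2.INTER_CUBIC));print(w2l(p),s["ee_rot"],s["force"])
E
```

```text
time_s: 12.3
ee_pos: [362.8, 226.6, 18.5]
ee_rot: [180.0, 0.0, 30.8]
force: [-1.5, -1.0, 0.9]
gripper_width: 22.7
gripper_force: 0.8
time_s: 12.92
ee_pos: [389.0, 242.2, 18.7]
ee_rot: [180.0, -0.1, 30.8]
force: [0.9, -0.3, 0.7]
gripper_width: 23.0
gripper_force: 0.0
[-163.7191575    -0.33082539] [ 1.79995192e+02 -8.78935908e-02  3.07894512e+01] [ 0.87913702 -0.27500691  0.72897464]
```

View pics/w4b.png

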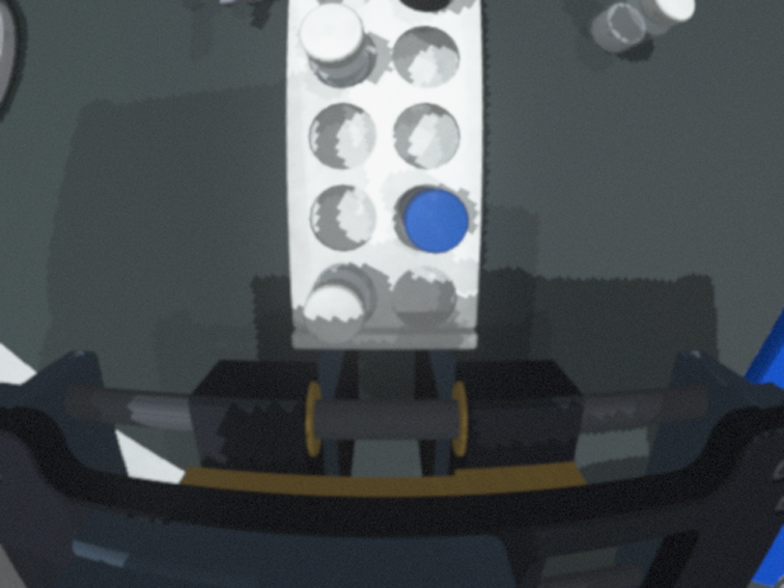

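The rack is straight ahead of the fingers, with its near edge at (292,348)–(477,348).

Run:
```python
from h import *
d=np.load("w4.npz");p=d["p"];R=Ro.from_matrix(d["R"]);m=camera_model("wrist")
for u,v,z in[(292,348,34),(477,348,34),(286,130,28),(484,130,28)]: print(w2l(wpt(u/1.4,v/1.4,z,p,R,m)))
```

```text
[-144.6459494    31.40282632]
[-144.76333807  -32.56185187]
[-70.82918133  31.78615282]
[-70.98301495 -33.61268295]
```

```bash
python3 -m crank '0.5 6 -0.3 0 0 0 0;0.5 6 -0.3 0 0 0 0;0.5 6 0 0 0 0 0;0.5 6 0 0 0 0 0;0.5 6 0 0 0 0 0'
python3 -m crank '0.5 6 0 0 0 0 0;0.5 6 0 0 0 0 0;0.5 6 0 0 0 0 0;0.5 6 0 0 0 0 0'
python3 -m crank '0.5 6 0 0 0 0 0;0.5 6 0 0 0 0 0;0.5 6 0 0 0 0 0;0.5 6 0 0 0 0 0'
python3 -c "
from h import *
print(w2l(pose()[0]))"
```

```text
time_s: 13.6
ee_pos: [413.9, 257.8, 18.5]
ee_rot: [180.0, 0.0, 30.8]
force: [-1.1, -0.3, 0.0]
gripper_width: 22.9
gripper_force: 0.6
time_s: 14.1
ee_pos: [434.6, 270.1, 18.5]
ee_rot: [180.0, -0.0, 30.8]
force: [-0.8, -1.6, -0.8]
gripper_width: 22.6
gripper_force: 0.5
time_s: 14.6
ee_pos: [455.1, 282.3, 18.6]
ee_rot: [180.0, 0.0, 30.8]
force: [-0.9, -0.6, -0.0]
gripper_width: 23.0
gripper_force: 0.5
[-8.63702835e+01  8.34893970e-02]
```

```bash
python3 -m crank '0.5 6 0 0 0 0 0;0.5 6 0 0 0 0 0;0.5 6 0 0 0 0 0;0.5 6 0 0 0 0 0;0.5 6 0 0 0 0 0'
python3 -m crank '0.5 6 0 0 0 0 0;0.5 6 0 0 0 0 0;0.5 6 0 0 0 0 0;0.5 6 0 0 0 0 0'
python3 -m crank '0.5 4 0 0 0 0 0;0.5 4 0 0 0 0 0;0.5 2 0 0 0 0 0'
python3 -c "
from h import *
print(w2l(pose()[0]))"
```

```text
time_s: 15.22
ee_pos: [480.9, 297.7, 18.5]
ee_rot: [180.0, 0.0, 30.8]
force: [-0.5, 0.4, -0.8]
gripper_width: 22.6
gripper_force: 0.5
time_s: 15.72
ee_pos: [501.5, 310.0, 18.6]
ee_rot: [180.0, 0.0, 30.8]
force: [-0.8, -0.6, -0.4]
gripper_width: 22.9
gripper_force: 0.5
time_s: 16.1
ee_pos: [509.9, 315.0, 18.6]
ee_rot: [180.0, 0.0, 30.8]
force: [-1.7, -1.6, 0.7]
gripper_width: 22.7
gripper_force: 0.9
[-22.58120269  -0.02434811]
```

```bash
python3 -m crank '0.5 2 0 0 0 0 0;0.5 2 0 0 0 0 0;0.5 0 0 0 0 0 0'
python3 -m crank '0.5 2 0 0 0 0 0;0.5 2 0 0 0 0 0'
python3 -m crank '0.5 2 0 0 0 0 0;0.5 0 0 0 0 0 0'
python3 -c "
from h import *
print(w2l(pose()[0]))"
```

```text
time_s: 16.48
ee_pos: [513.6, 317.2, 18.6]
ee_rot: [180.0, -0.0, 30.8]
force: [-0.2, -0.4, -0.2]
gripper_width: 22.7
gripper_force: 0.2
time_s: 16.73
ee_pos: [516.7, 319.0, 18.6]
ee_rot: [180.0, 0.0, 30.8]
force: [-0.9, -1.1, 1.5]
gripper_width: 22.8
gripper_force: 0.8
time_s: 16.98
ee_pos: [518.8, 320.2, 18.6]
ee_rot: [180.0, -0.0, 30.8]
force: [-0.8, -0.8, 0.4]
gripper_width: 23.1
gripper_force: 0.2
[-12.27264106  -0.06336027]
```

```bash
python3 -m crank '0.5 1.5 0 0 0 0 0;0.5 0 0 0 0 0 0'
python3 -m crank '0.5 1.5 0 0 0 0 0;0.5 0 0 0 0 0 0'
python3 -m crank '0.5 1.5 0 0 0 0 0;0.5 0 0 0 0 0 0'
python3 - <<'E'
from h import *
p,R,s=pose();im=grab_frame('wrist');np.savez('w5.npz',p=p,R=R.as_matrix());cv2.imwrite('pics/w5.png',im)
cv2.imwrite('pics/w5b.png',cv2.resize(im,(784,588),interpolation=cv2.INTER_CUBIC));print(w2l(p),s["ee_rot"],s["force"])
E
```

```text
time_s: 17.23
ee_pos: [519.8, 320.9, 18.5]
ee_rot: [180.0, -0.0, 30.8]
force: [-1.7, -0.1, 0.0]
gripper_width: 22.7
gripper_force: 0.5
time_s: 17.48
ee_pos: [520.0, 321.0, 18.5]
ee_rot: [180.0, 0.1, 30.8]
force: [-4.8, -3.1, 3.5]
gripper_width: 22.6
gripper_force: 2.6
time_s: 17.73
ee_pos: [520.0, 321.0, 18.4]
ee_rot: [180.0, 0.3, 30.8]
force: [-7.1, -4.7, 5.2]
gripper_width: 22.6
gripper_force: 4.1
[-10.9036023   -0.05103599] [179.99244056   0.33210081  30.79067628] [-7.12765677 -4.66902667  5.20485474]
```

The rack is home: it stopped moving and the force rose to about 9 N, with the near end at x = 4. I'll back off and go over to the left of the latch with the fingers closed.

```bash
python3 -m crank '0.5 -6 0 0 0 0 0;0.5 -20 0 0 0 0 0;0.5 -45 0 0 0 0 0;1 0 0 -50 0 0 0;1 0 0 -50 0 0 0;1 0 -40 0 0 0 0;1 15 -40 0 0 0 0;1 30 -26 0 0 0 0;1 0 0 0 0 0 0;1 0 0 0 0 0 0' 20
python3 - <<'E'
from h import *
p,R,s=pose();im=grab_frame('wrist');np.savez('w6.npz',p=p,R=R.as_matrix());cv2.imwrite('pics/w6.png',im)
cv2.imwrite('pics/w6b.png',cv2.resize(im,(784,588),interpolation=cv2.INTER_CUBIC));print(w2l(p),s["ee_rot"],s["gripper_width"])
go(*l2w(-22,106),61,30.9)
E
```

```text
time_s: 19.02
ee_pos: [445.6, 399.8, 118.3]
ee_rot: [180.0, -0.0, 30.8]
force: [0.4, 0.5, -0.0]
gripper_width: 0.7
gripper_force: 0.0
[-34.17191809 105.81340828] [ 1.79981504e+02 -3.07465226e-03  3.07984381e+01] 0.7399378977899207
shift [12.5 -0.6 57.4] turn [ 0.   0.  -0.1]
```

View pics/w6b.png

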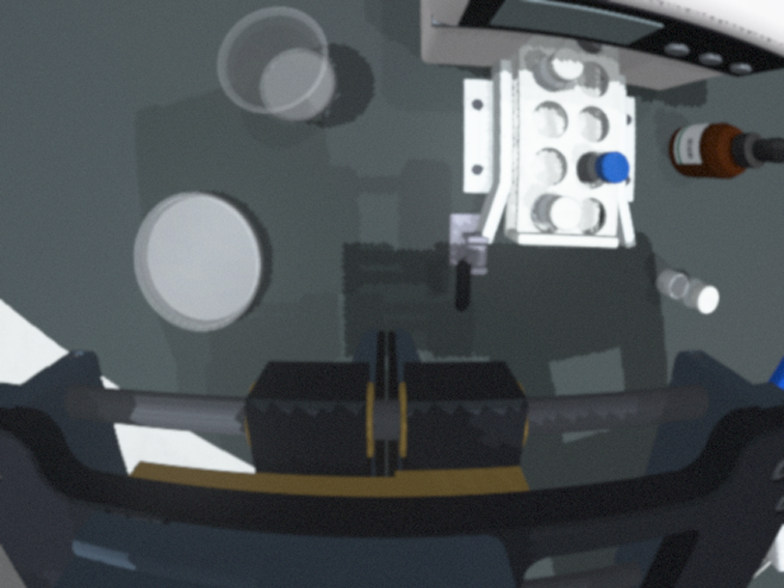

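The view shows the rack between the rails with its near edge level with the rail ends at y≈240. The black tab at (463,285) leans left, and the closed fingers are left of it at (387,400). Now I'll flip the latch.

```bash
python3 -m crank '1 12.5 -0.6 28 0 0 0;1 0 0 29 0 0 0;1 0 6 0 0 0 0;1 0 6 0 0 0 0;1 0 6 0 0 0 0;1 0 6 0 0 0 0;1 0 6 0 0 0 0'
python3 -m crank '1 0 6 0 0 0 0;1 0 6 0 0 0 0;1 0 6 0 0 0 0;1 0 6 0 0 0 0;1 0 6 0 0 0 0;1 0 0 0 0 0 0'
python3 -c "
from h import *
p,R,s=pose();print(w2l(p),p[2],s['ee_rot'],ML.T@s['force'][:2])
print([(w2l(d['point']),d['point'][2],d['p']) for c in ('wrist','scene','side') if grab_frame(c) is not None for d in models.search_frame('latch_tab',c)[:1]])"
```

```text
time_s: 19.95
ee_pos: [471.9, 381.4, 62.4]
ee_rot: [-180.0, -0.1, 30.8]
force: [-2.3, 0.7, 1.4]
gripper_width: 0.4
gripper_force: 0.7
time_s: 20.7
ee_pos: [487.1, 354.8, 61.5]
ee_rot: [180.0, 0.0, 30.8]
force: [0.0, 0.5, -0.4]
gripper_width: 0.2
gripper_force: 0.0
[-21.78852492  45.85645363] 61.472618163608615 [1.79965173e+02 2.32491547e-02 3.07593250e+01] [0.28055603 0.41457488]
[(array([-3.69999708, 42.30460993]), 48.1, 0.83), (array([149.67019572,  43.28131828]), 125.1, 0.41)]
```

```bash
python3 -m crank '1 0 6 0 0 0 0;1 0 6 2 0 0 0;1 0 6 3 0 0 0;1 0 6 3 0 0 0;1 0 5 3 0 0 0;1 0 0 3 0 0 0;1 0 0 3 0 0 0'
python3 -m crank '1 0 0 3 0 0 0;1 0 0 2 0 0 0;1 0 0 2 0 0 0'
python3 -c "
from h import *
p,R,s=pose();print(w2l(p),p[2],s['force'])"
```

```text
time_s: 21.88
ee_pos: [501.8, 330.4, 44.4]
ee_rot: [180.0, -0.0, 30.8]
force: [-0.1, 0.6, 1.1]
gripper_width: 0.4
gripper_force: 0.4
time_s: 22.25
ee_pos: [501.6, 330.6, 37.4]
ee_rot: [180.0, 0.0, 30.8]
force: [1.5, -1.3, 0.6]
gripper_width: 0.2
gripper_force: 0.4
[-21.73404527  17.64081579] 37.44695989041491 [ 1.48701817 -1.33509915  0.63034317]
```

```bash
python3 -m crank '1 0 0 1.5 0 0 0;1 0 0 0 0 0 0'
python3 -m crank '1 0 0 1 0 0 0;1 0 0 0 0 0 0'
python3 -m crank '1 0 0 1 0 0 0;1 0 0 0 0 0 0'
```

```text
time_s: 22.5
ee_pos: [501.6, 330.5, 36.2]
ee_rot: [180.0, -0.0, 30.8]
force: [0.1, -0.6, 1.5]
gripper_width: 0.5
gripper_force: 1.1
time_s: 22.75
ee_pos: [501.7, 330.5, 36.0]
ee_rot: [180.0, -0.0, 30.8]
force: [-0.8, -0.6, 6.6]
gripper_width: 1.0
gripper_force: 3.6
time_s: 23.0
ee_pos: [501.7, 330.6, 35.9]
ee_rot: [180.0, -0.0, 30.8]
force: [-4.0, -1.6, 11.4]
gripper_width: 0.8
gripper_force: 6.0
```

The tip stopped at z ≈ 25 with 11 N, so the latch is on its stop. I'll go straight up, back away and check.

```bash
python3 -m crank '1 0 0 -5 0 0 0;1 0 0 -30 0 0 0;1 0 0 -50 0 0 0;1 -50 0 -50 0 0 0;1 -50 0 -40 0 0 0;1 0 0 0 0 0 0'
python3 - <<'E'
from h import *
p,R,s=pose();im=grab_frame('wrist');print(w2l(p),s["force"])
m=camera_model("wrist")
u,v=map(int,wpix([*l2w(10,10),25],p,R,m));print(u,v)
cv2.imwrite('pics/w7.png',cv2.resize(im,(784,588),interpolation=cv2.INTER_CUBIC))
for n,w in dict(beaker=(534,528),dropper_bottle=(638,276),spare_vial=(554,236),dish=(408,511)).items():
    print(n,w,[np.round(d["point"]).tolist() for d in models.search_frame(n,"wrist")[:1]])
E
```

```text
time_s: 23.75
ee_pos: [420.8, 282.5, 205.5]
ee_rot: [-180.0, -0.3, 30.8]
force: [1.3, -0.4, -0.2]
gripper_width: 0.6
gripper_force: 0.0
[-115.76787104   17.9342629 ] [ 1.28341606 -0.43975551 -0.23689945]
282 80
beaker (534, 528) [[522.0, 504.0, 34.0]]
dropper_bottle (638, 276) [[636.0, 275.0, 55.0]]
spare_vial (554, 236) [[558.0, 237.0, 46.0]]
dish (408, 511) [[409.0, 514.0, 17.0]]
```

View pics/w7.png

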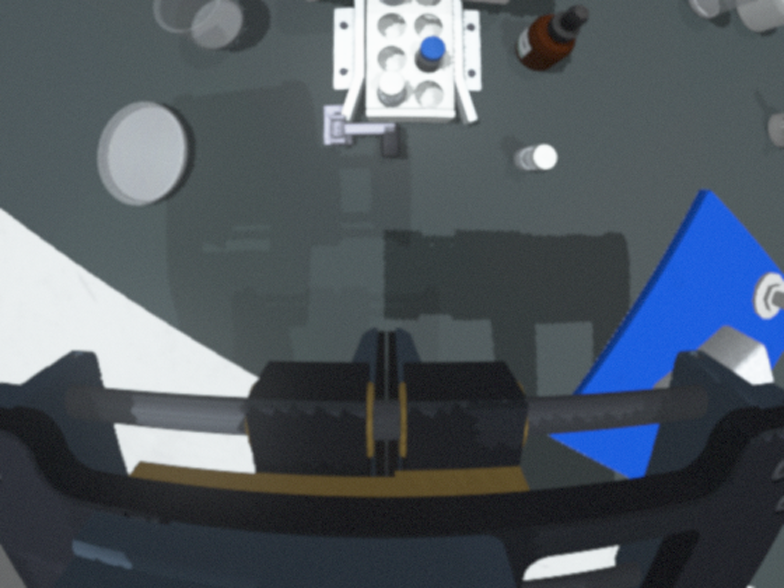

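The latch lies flat across the lane at (340–400,130) behind the rack, whose near end is level with the rail ends at y≈118. The dish, bottle, vial and beaker are standing and the arm is clear, so I'm handing in.

```bash
python3 -c "
from workcell import env
print(env.job_done())"
```

```text
the job is handed in; nothing more can be done
None
```

The rack is pushed home against the stop, the latch lies flat behind it, the bystanders are still standing where they were, and the job was handed in at about 24 s.

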